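# Reset the analyser under its push-latch cover

### The job

Reset the bench analyser: press its push-latch cover so that it pops fully open, press the round button under it all the way down without pressing the square one, then push the cover shut again until it latches and stays shut on its own. Work with the fingertips only; pick nothing up and leave the things standing around where they are.

Things in the scene. Friction and masses are not known exactly. Their poses are not given: they have to be found in the camera images.
- analyser: White bench analyser, fixed, 260 (x) x 320 (y) x 95 mm tall; origin at the centre of its underside, z up. In its top is a well 124 (x) x 149 (y) mm, centred at y = -40 mm, floor 65 mm above the bench, under a grey push-latch cover. The cover's hinge line runs along the analyser's x at y = +30 mm, 95 mm up; the closed cover reaches from there towards -y.
- cover (a joint): Angle (rad) of the grey cover. 0 = latched, level, 6 mm proud of the analyser's top; presses in to a hard stop at -0.05 (6 mm down at the pad); 1.35 = fully open, almost upright. A full press (past -0.035) on the latched cover, let go, makes it spring open by itself in about 1.5 s. Swung shut from open past -0.035 and let go, it latches at 0. Each full press switches.
- cover_hinge (a point): Point on the hinge line, midway along the cover, level with the closed cover's underside. It stays put when the cover swings. The cover is a plate 118 (along the hinge) x 138 (hinge to free edge) x 6 mm, its underside on the hinge line. Its spring pushes it open with about 2 to 3 N at the pad: an unlatched cover never stays shut.
- cover_press (a point): Centre of the dark press pad (50 x 22 mm) on the cover's outer face, midway along it, 115 mm from the hinge line and 23 mm from the free edge. Moves with the cover. The latch is under the free edge.
- round_button (a joint): How far (m) the round button is pressed: 0 up, 0.006 fully down; needs 5 N, springs back.
- round_button_top (a point): Centre of the top of the round button, a white cap 28 mm across on a round black housing 44 mm across, in the well under the cover, 92 mm from the hinge line and 30 mm to one side of the cover's middle; its top is 8 mm below the analyser's top and moves down as it is pressed. It changes sides with the square one.
- square_button (a joint): How far (m) the small square button is pressed: 0 up, 0.006 fully down; about 5 N. To be left alone.
- square_button_top (a point): Centre of the top of the small square button, a white cap 18 x 18 mm on a square black housing, 60 mm from the round one, as high as it.
- vial: amber jar 28 mm wide, 45 mm tall, standing on the analyser's top beside the cover; loose, origin at the centre of its underside. Bystander.
- reagent_bottle: white bottle, green cap, 66 mm wide, 170 mm tall, left of the analyser; loose, origin at the centre of its underside. Bystander.
- diluent_jar: clear jar 60 mm wide, 80 mm tall, left of the analyser; loose, origin at the centre of its underside. Bystander.
- tube_rack: white rack with four capped tubes, 150 x 50 x 102 mm tall, right of the analyser; loose, origin at the centre of its underside. Bystander.
- beaker: glass beaker 64 mm wide, 70 mm tall, right of the analyser; loose, origin at the centre of its underside. Bystander.
- tip_box: grey box with clear lid, 120 x 85 x 67 mm tall, farther right; loose, origin at the centre of its underside. Bystander.
- timer: white bench timer lying flat, 50 x 70 x 18 mm, farther left; loose, origin at the centre of its underside. Bystander.

How it is judged:
By the outcome, as a careful person would: the job done as asked, in the order asked, and still so for the second after the job is handed in, with the robot touching nothing.
It also fails if it takes over 53 s, if anything falls off the work surface, if the arm or the gripper's body presses on something with over 40 N, if the wrist force passes 120 N, or if a joint passes its speed limit or range.

### The arm

A 6-joint arm with a two-finger parallel gripper is mounted at the origin on the work surface. World frame = base frame: x ahead of the robot, y to its left, z up, the work surface at z = 0. Lengths are in mm, angles in rad, forces in N, time in s.
With the tool pointing down it reaches from about 150 to 775 mm from the base axis. Payload 6.1 kg.
Tool frame: the origin (TCP) lies on the centre line of the jaws, within the pads' length; the fingertips stand 14 mm ahead of it and the grasp point (between the pads) lies 5 mm behind it; z points along the fingers, y is the line along which they close (so a half turn about z gives the same grasp; the last joint's range is limited). The gripper opens to 85 mm and grips with 20 to 120 N. Pads are 22 mm wide; open, the fingers measure 114 mm over their backs; the gripper's body (76 mm by 85 mm) begins 54 mm behind the grasp point. The pads swing forward as they close: fully open they stand 13 mm farther back than shut.
Start: joints at [1.318, 0.126, -0.04, 1.405, 0, 1.571], TCP at [131.305, 508.298, 245.295] pointing down, gripper open.
Joint ranges: [-2.72, 2.72], [-0.95, 1.95], [-1.27, 1.35], [-1.78, 2.02], [-1.46, 1.47], [-3.14, 3.14]. Speed limits (rad/s): [2.39, 2.39, 3.01, 3.14, 3.14, 3.14].

### API

Orientations are given as a rotation vector (axis times angle).
In Python, from bench import manip, imaging gives the robot as it stands.
- The arm moves only by the tool drive_tool, never from a script. Its argument "motion" is a list of rows, each an object of numbers: "tx", "ty", "tz": the shift along the tool's x, y, z in units of 0.04 m (1.0 is 0.04 m); "wx", "wy", "wz": the turn, a rotation vector about the tool's x, y, z in units of 4 degrees (1.0 is 4 degrees); "fingers": the opening, from 0 (shut) to 1 (fully open). A call has 1 to 12 rows; each row shifts and turns the commanded pose from where the row before left it, along the tool's axes as they then stand; what a row does not reach is not made up. A row lasts 1/10 s, in which the tool goes at most 50 mm and 8.59 degrees, less where a joint would pass 70% of its speed; a pose out of reach is approached as far as the arm can. A call with a number of a shift or a turn outside -1 to 1 is refused whole. A call with a gripper value outside its range is refused whole. The fingers move at their own pace and stop on an object; "grip_force" is the grip in N (left out, the last holds). Time passes only in rows, so rows that do not move let the fingers close. It gives the time, the measured TCP pose, the force, the opening and the grip force at its end, in the units of the state.
- manip.read_state(): the state, without advancing time (a new reading comes with each control period).
- imaging.snapshot(name): name is "scene" or "top"; returns (picture, depth): 384x512x3 uint8, red, green, blue; 384x512 float32, mm along the optical axis (not along the pixel's ray), 0 where there is no reading.
- imaging.get_calibration(name): a dict with "K" (3x3 intrinsics, pixels), "origin" and "attitude" of the camera in the world. Camera axes: x right, y down, z forward; pixel columns grow to the right and rows downward; lengths in mm; the calibration is good to about 2 mm. A picture is of the moment at which its call begins. get_calibration takes no time and is no camera call.
- manip.close_job(): hands the job in; it is judged then, once.
The state is a dict: "t": time; "qpos": joint angles; "qd": joint speeds; "effort": joint torques, N m; "tool_pos": TCP position; "tcp_rot": TCP orientation; "ft_force": force on the tool from outside, world axes, zero at the start; "torque": the same for the moment, N m; "opening": opening from 0.0 (shut) to 1.0 (fully open); "grip_force": force on a finger pad.
Only numpy, scipy, OpenCV 4.12 (cv2) and the standard library are available. Lean on these libraries where they do the work, as an engineer would, in place of code of your own. Each camera call takes 0.05 s, during which the arm holds its last target. There are 200 camera calls.

## Working session

There is one attempt and no reset: what is moved stays moved. The work goes in short steps, Python scripts to look and compute and a tool call to move; the robot and the scene stay as the last step left them, time stands still between calls to the robot, and variables do not carry over. Pictures are saved under pics/ and viewed, at most 10 in all, crops included, and the job is handed in when it is done.

Besides the shell and the picture viewer there is one more tool, called in YAML: its name, and indented under it one key for each argument. drive_tool: Moves the arm, as the interface text tells. Shifts and turns lie within -1 to 1; 1 stands for 0.04 m of shift or 4 degrees of turn. Its arguments: {"type":"object","properties":{"motion":{"type":"array"},"grip_force":{"type":"number"}},"required":["motion"]}

```bash
mkdir -p pics; cat > h.py <<'E'
import numpy as np,cv2
from bench import manip,imaging
def snap(n,f=None):
    p,d=imaging.snapshot(n)
    if f: cv2.imwrite('pics/'+f,p[:,:,::-1])
    return p,d
def Rm(c):
    a=np.array(c['attitude'],float)
    return a if a.shape==(3,3) else cv2.Rodrigues(a.reshape(3))[0]
def ray(n,u,v,z):
    c=imaging.get_calibration(n);r=Rm(c)@np.linalg.inv(np.array(c['K']))@[u,v,1];o=np.array(c['origin'])
    return o+r*(z-o[2])/r[2]
def cloud(n,d):
    c=imaging.get_calibration(n);v,u=np.mgrid[:384,:512]
    P=np.stack([u*d,v*d,d],-1)@np.linalg.inv(np.array(c['K'])).T
    return P@Rm(c).T+np.array(c['origin'])
E
python3 - <<'E'
from h import *
a,da=snap('scene');b,db=snap('top')
cv2.imwrite('pics/a.png',np.vstack([a,b])[:,:,::-1][::1])
cv2.imwrite('pics/top.png',b[:,:,::-1]);cv2.imwrite('pics/scene.png',a[:,:,::-1])
print(imaging.get_calibration('top'),imaging.get_calibration('scene'),manip.read_state())
E
```

```text
{'K': array([[465.7212096 ,   0.        , 262.97457645],
       [  0.        , 465.7212096 , 199.34819631],
       [  0.        ,   0.        ,   1.        ]]), 'origin': array([ 535.78655118,   82.7885431 , 1369.67460316]), 'attitude': array([-2.22433612,  2.19479628, -0.08179158])} {'K': array([[401.31701562,   0.        , 256.29151721],
       [  0.        , 401.31701562, 199.21275631],
       [  0.        ,   0.        ,   1.        ]]), 'origin': array([1335.97212158, -178.55192355,  806.84010025]), 'attitude': array([-1.94156695, -1.43950142,  0.60532387])} {'t': 0.1, 'qpos': array([ 1.31801513e+00,  1.26314040e-01, -4.04968529e-02,  1.40540823e+00,
        2.08343570e-05,  1.57077259e+00]), 'qd': array([ 4.81028295e-04, -2.00771266e-03,  2.65191184e-03, -5.34532242e-06,
       -9.35104940e-04,  8.35839306e-04]), 'effort': array([-2.09816935e-03, -4.36906242e+01,  3.53604126e+01,  1.36961215e-02,
       -2.00220898e-04, -8.10460499e-07]), 'tool_pos': array([131.20841013, 507.9796027 , 244.61394124]), 'tcp_rot': array([-3.95949187e-01, -3.11633871e+00,  2.21281795e-03]), 'ft_force': array([ 0.90633828, -0.40633844,  0.51274564]), 'torque': array([-0.00119556,  0.02989936, -0.03021914]), 'grip_force': 0.0, 'opening': 1.001551996065525}
```

View pics/top.png

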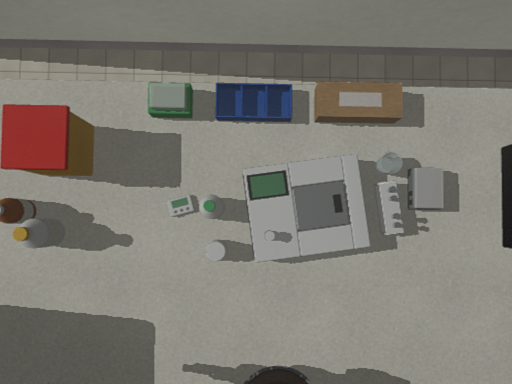

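View pics/scene.png

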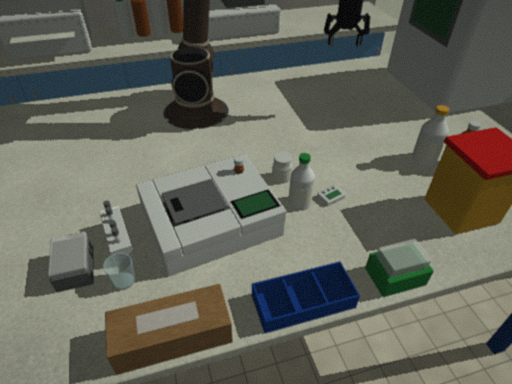

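The top view shows the analyser around (305,208), the grey cover at (320,205), the dark pad at (338,204) on its right side, and the vial at (270,236). The hinge is on the left, about column 294. I'll measure these now.

```bash
python3 - <<'E'
from h import *
b=cv2.imread('pics/top.png');g=cv2.cvtColor(b,cv2.COLOR_BGR2GRAY)
print(g[204,285:375]);
roi=np.zeros_like(g);roi[170:240,285:360]=1
for nm,lo,hi in(('pad',0,60),('cover',0,125)):
    m=((g>=lo)&(g<hi)&(roi>0)).astype('uint8')
    if nm=='cover': m=cv2.morphologyEx(m,cv2.MORPH_OPEN,np.ones((5,5)))
    c=max(cv2.findContours(m,0,2)[0],key=cv2.contourArea);r=cv2.minAreaRect(c)
    P=np.array([ray('top',*p,101) for p in cv2.boxPoints(r)])
    print(nm,r,'\n',P.round(1),P.mean(0).round(1),np.linalg.norm(np.diff(P,axis=0),axis=1))
_,d=snap('top');C=cloud('top',d)
for u,v in((320,190),(338,204),(305,205),(320,240),(270,236),(266,185)): print(u,v,C[v,u].round(1))
cv2.imwrite('pics/crop.png',cv2.resize(b[140:275,190:370],None,fx=4,fy=4,interpolation=2))
E
```

```text
[152 152 152 152 152 152 153 140 115 127 126 100  97  97  97  98  97  98
  97  98  96  97  96  95  97  95  96  95  95  97  96  95  95  95  95  97
  96  96  97  96  97  95  95  95  96  95  96  96  84  57  46  48  48  46
  46  46  62  83  96  95  88  78  88 148 165 153 152 152 152 152 151 151
 151 149 150 149 151 151 136 105  90  91  91  88  92  92  93  94  95  92]
pad ((337.3599548339844, 203.0199737548828), (17.39482879638672, 6.9296464920043945), 81.8698959350586) 
 [[ 611.9 -140.7  101. ]
 [ 614.9 -159.6  101. ]
 [ 567.8 -166.6  101. ]
 [ 564.8 -147.7  101. ]] [ 589.9 -153.6  101. ] [19.10186583 47.63350157 19.07038564]
cover ((320.6196594238281, 205.21096801757812), (45.803375244140625, 53.77505874633789), 82.23483276367188) 
 [[ 634.3  -25.7  101. ]
 [ 656.4 -172.1  101. ]
 [ 532.2 -189.6  101. ]
 [ 510.6  -43.8  101. ]] [ 583.4 -107.8  101. ] [148.07862774 125.49314797 147.43536934]
320 190 [ 624.6 -105.1  104.7]
338 204 [ 587.1 -154.9  103.9]
305 205 [583.  -64.3 105.2]
320 240 [ 488.1 -107.6   94.5]
270 236 [498.7  31.5 139.3]
266 185 [636.4  42.5 101.1]
```

View pics/crop.png

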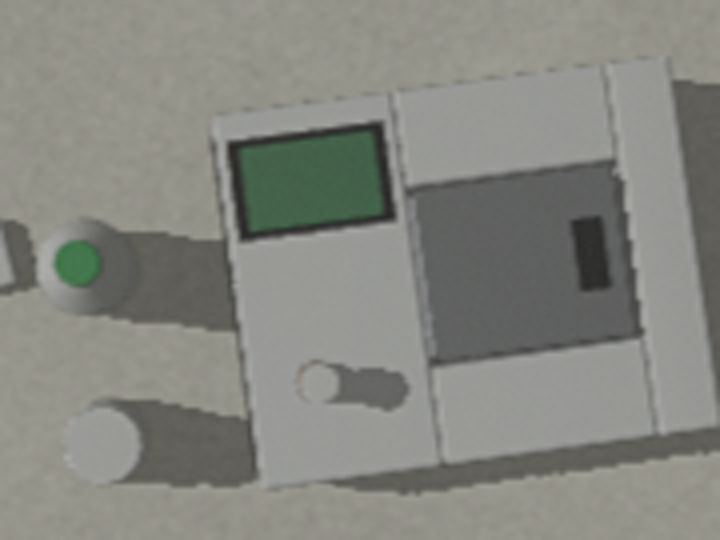

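Pad is at about (590,-154), z 101, and the analyser is yawed about +8.6°. I'll shut the fingers and align the tool's y axis with the analyser's.

drive_tool:
  motion:
    - {"wz": -0.97,"tz": -0.2,"fingers": 0}
    - {"wz": -0.97,"tz": -0.2,"fingers": 0}
    - {"wz": -0.97,"tz": -0.2,"fingers": 0}
    - {"wz": -0.97,"tz": -0.2,"fingers": 0}
    - {"wz": -0.97,"fingers": 0}
    - {"wz": -0.97,"fingers": 0}
    - {"fingers": 0}
    - {"fingers": 0}

```text
$.motion[0]: bad value
```

```bash
cat >> h.py <<'E'
yaw=np.deg2rad(8.6);X=np.array([np.cos(yaw),np.sin(yaw),0]);Y=np.array([-np.sin(yaw),np.cos(yaw),0])
pad=np.array([590,-154,101.]);hinge=pad-115*-Y;hinge[2]=95
def delta(t):
    s=manip.read_state();R=cv2.Rodrigues(s['tcp_rot'])[0]
    dl=R.T@(np.array(t)-s['tool_pos'])/40
    Rt=np.column_stack([-X,Y,[0,0,-1]])
    print('t',s['t'],'pos',s['tool_pos'].round(1),'F',s['ft_force'].round(1),'units',dl.round(3),'turn',(cv2.Rodrigues(R.T@Rt)[0].ravel()*180/np.pi/4).round(2),'q',s['qpos'].round(2),'op',round(s['opening'],2))
E
python3 -c "
from h import *
print(hinge);delta(pad+[0,0,14+60])"
```

```text
[572.8034355  -40.29301618  95.        ]
t 0.15 pos [131.3 508.  244.7] F [-0.1  0.5 -0.8] units [-15.244 -13.153   1.759] turn [-0.02 -0.   -5.77] q [ 1.32  0.13 -0.04  1.41 -0.    1.57] op 1.0
```

drive_tool:
  motion:
    - {"tx": 0,"ty": 0,"tz": -0.2,"wx": 0,"wy": 0,"wz": -0.97,"fingers": 0}
    - {"tx": 0,"ty": 0,"tz": -0.2,"wx": 0,"wy": 0,"wz": -0.96,"fingers": 0}
    - {"tx": 0,"ty": 0,"tz": -0.2,"wx": 0,"wy": 0,"wz": -0.96,"fingers": 0}
    - {"tx": 0,"ty": 0,"tz": -0.2,"wx": 0,"wy": 0,"wz": -0.96,"fingers": 0}
    - {"tx": 0,"ty": 0,"tz": 0,"wx": 0,"wy": 0,"wz": -0.96,"fingers": 0}
    - {"tx": 0,"ty": 0,"tz": 0,"wx": 0,"wy": 0,"wz": -0.96,"fingers": 0}
    - {"tx": 0,"ty": 0,"tz": 0,"wx": 0,"wy": 0,"wz": 0,"fingers": 0}

```text
t: 0.85
tool_pos: [131.3, 508.2, 277.1]
tcp_rot: [0.236, -3.133, 0.001]
ft_force: [0.0, 0.4, -0.8]
opening: 0.001
grip_force: 0.0
```

```bash
python3 -c "
from h import *
delta(pad+[0,0,14+100])"
```

```text
t 0.85 pos [131.3 508.2 277.1] F [ 0.   0.4 -0.8] units [ -8.862 -18.085   1.558] turn [-0.01 -0.    0.  ] q [ 1.32  0.13  0.03  1.48 -0.    1.17] op 0.0
```

drive_tool:
  motion:
    - {"tx": -0.443,"ty": -0.904,"tz": 0,"wx": 0,"wy": 0,"wz": 0,"fingers": 0}
    - {"tx": -0.443,"ty": -0.904,"tz": 0,"wx": 0,"wy": 0,"wz": 0,"fingers": 0}
    - {"tx": -0.443,"ty": -0.904,"tz": 0,"wx": 0,"wy": 0,"wz": 0,"fingers": 0}
    - {"tx": -0.443,"ty": -0.904,"tz": 0,"wx": 0,"wy": 0,"wz": 0,"fingers": 0}
    - {"tx": -0.443,"ty": -0.904,"tz": 0,"wx": 0,"wy": 0,"wz": 0,"fingers": 0}
    - {"tx": -0.443,"ty": -0.904,"tz": 0,"wx": 0,"wy": 0,"wz": 0,"fingers": 0}
    - {"tx": -0.443,"ty": -0.904,"tz": 0,"wx": 0,"wy": 0,"wz": 0,"fingers": 0}
    - {"tx": -0.443,"ty": -0.904,"tz": 0,"wx": 0,"wy": 0,"wz": 0,"fingers": 0}
    - {"tx": -0.443,"ty": -0.904,"tz": 0,"wx": 0,"wy": 0,"wz": 0,"fingers": 0}
    - {"tx": -0.443,"ty": -0.904,"tz": 0,"wx": 0,"wy": 0,"wz": 0,"fingers": 0}

```text
t: 1.85
tool_pos: [361.1, 175.7, 277.3]
tcp_rot: [-0.233, 3.133, 0.0]
ft_force: [0.6, 0.5, 0.2]
opening: -0.0
grip_force: 0.0
```

drive_tool:
  motion:
    - {"tx": -0.443,"ty": -0.904,"tz": 0,"wx": 0,"wy": 0,"wz": 0,"fingers": 0}
    - {"tx": -0.443,"ty": -0.904,"tz": 0,"wx": 0,"wy": 0,"wz": 0,"fingers": 0}
    - {"tx": -0.443,"ty": -0.904,"tz": 0,"wx": 0,"wy": 0,"wz": 0,"fingers": 0}
    - {"tx": -0.443,"ty": -0.904,"tz": 0,"wx": 0,"wy": 0,"wz": 0,"fingers": 0}
    - {"tx": -0.443,"ty": -0.904,"tz": 0,"wx": 0,"wy": 0,"wz": 0,"fingers": 0}
    - {"tx": -0.443,"ty": -0.904,"tz": 0,"wx": 0,"wy": 0,"wz": 0,"fingers": 0}
    - {"tx": -0.443,"ty": -0.904,"tz": 0.3,"wx": 0,"wy": 0,"wz": 0,"fingers": 0}
    - {"tx": -0.443,"ty": -0.904,"tz": 0.3,"wx": 0,"wy": 0,"wz": 0,"fingers": 0}
    - {"tx": -0.443,"ty": -0.904,"tz": 0.4,"wx": 0,"wy": 0,"wz": 0,"fingers": 0}
    - {"tx": -0.443,"ty": -0.904,"tz": 0.5,"wx": 0,"wy": 0,"wz": 0,"fingers": 0}
    - {"tx": 0,"ty": 0,"tz": 0,"wx": 0,"wy": 0,"wz": 0,"fingers": 0}

```text
t: 2.95
tool_pos: [590.5, -157.2, 212.4]
tcp_rot: [0.226, -3.128, -0.001]
ft_force: [-0.6, 0.1, -0.7]
opening: -0.002
grip_force: 0.0
```

```bash
python3 -c "
from h import *
delta(pad+[0,0,14+10])
a,_=snap('scene');cv2.imwrite('pics/s2.png',cv2.resize(a[100:280,80:300,::-1],None,fx=3,fy=3))"
```

```text
t 2.95 pos [ 590.5 -157.2  212.4] F [-0.6  0.1 -0.7] units [-0.011  0.077  2.184] turn [ 0.02 -0.08 -0.08] q [-0.26  0.3   0.1   1.38 -0.   -0.4 ] op -0.0
```

View pics/s2.png

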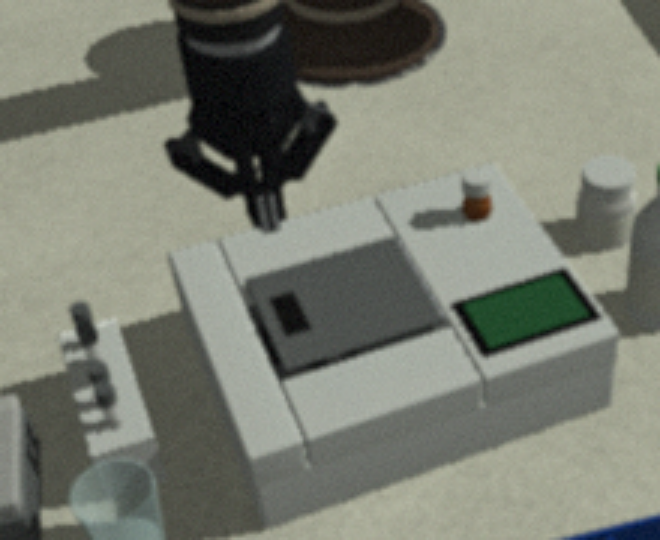

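The picture shows the gripper above the pad with its tips near (265,225) and the pad at (290,313). Pressing now.

drive_tool:
  motion:
    - {"tx": 0,"ty": 0.077,"tz": 0.7,"wx": 0,"wy": -0.08,"wz": -0.08,"fingers": 0}
    - {"tx": 0,"ty": 0,"tz": 0.7,"wx": 0,"wy": 0,"wz": 0,"fingers": 0}
    - {"tx": 0,"ty": 0,"tz": 0.5,"wx": 0,"wy": 0,"wz": 0,"fingers": 0}
    - {"tx": 0,"ty": 0,"tz": 0.3,"wx": 0,"wy": 0,"wz": 0,"fingers": 0}
    - {"tx": 0,"ty": 0,"tz": 0.15,"wx": 0,"wy": 0,"wz": 0,"fingers": 0}
    - {"tx": 0,"ty": 0,"tz": 0.1,"wx": 0,"wy": 0,"wz": 0,"fingers": 0}
    - {"tx": 0,"ty": 0,"tz": 0,"wx": 0,"wy": 0,"wz": 0,"fingers": 0}

```text
t: 3.7
tool_pos: [590.0, -150.6, 119.9]
tcp_rot: [-0.244, 3.126, 0.0]
ft_force: [0.8, 0.8, 0.1]
opening: -0.003
grip_force: 0.0
```

```bash
python3 -c "
from h import *
delta(pad+[0,0,14-6])"
```

```text
t 3.7 pos [ 590.  -150.6  119.9] F [0.8 0.8 0.1] units [ 0.015 -0.085  0.272] turn [-0.    0.09  0.08] q [-0.25  0.3  -0.09  1.17  0.   -0.41] op -0.0
```

drive_tool:
  motion:
    - {"tx": 0,"ty": -0.08,"tz": 0.1,"wx": 0,"wy": 0,"wz": 0,"fingers": 0}
    - {"tx": 0,"ty": 0,"tz": 0.05,"wx": 0,"wy": 0,"wz": 0,"fingers": 0}
    - {"tx": 0,"ty": 0,"tz": 0.05,"wx": 0,"wy": 0,"wz": 0,"fingers": 0}
    - {"tx": 0,"ty": 0,"tz": 0.05,"wx": 0,"wy": 0,"wz": 0,"fingers": 0}
    - {"tx": 0,"ty": 0,"tz": 0,"wx": 0,"wy": 0,"wz": 0,"fingers": 0}

```text
t: 4.2
tool_pos: [590.7, -154.2, 109.5]
tcp_rot: [-0.243, 3.126, -0.0]
ft_force: [1.7, -2.0, 2.9]
opening: 0.002
grip_force: 1.5
```

drive_tool:
  motion:
    - {"tx": 0,"ty": 0,"tz": 0.05,"wx": 0,"wy": 0,"wz": 0,"fingers": 0}
    - {"tx": 0,"ty": 0,"tz": 0.03,"wx": 0,"wy": 0,"wz": 0,"fingers": 0}
    - {"tx": 0,"ty": 0,"tz": 0.0,"wx": 0,"wy": 0,"wz": 0,"fingers": 0}

```text
t: 4.5
tool_pos: [590.8, -154.2, 108.1]
tcp_rot: [-0.243, 3.124, -0.001]
ft_force: [-2.3, -1.8, 12.0]
opening: 0.001
grip_force: 6.4
```

Hard stop reached (12 N). Let go and retreat outward and up.

drive_tool:
  motion:
    - {"tx": 0,"ty": -0.3,"tz": -0.9,"wx": 0,"wy": 0,"wz": 0,"fingers": 0}
    - {"tx": 0,"ty": -0.6,"tz": -0.9,"wx": 0,"wy": 0,"wz": 0,"fingers": 0}
    - {"tx": 0,"ty": -0.7,"tz": -0.9,"wx": 0,"wy": 0,"wz": 0,"fingers": 0}
    - {"tx": 0,"ty": -0.7,"tz": -0.9,"wx": 0,"wy": 0,"wz": 0,"fingers": 0}
    - {"tx": 0,"ty": -0.7,"tz": -0.9,"wx": 0,"wy": 0,"wz": 0,"fingers": 0}
    - {"tx": 0,"ty": 0,"tz": 0,"wx": 0,"wy": 0,"wz": 1,"fingers": 0}
    - {"tx": 0,"ty": 0,"tz": 0,"wx": 0,"wy": 0,"wz": 1,"fingers": 0}
    - {"tx": 0,"ty": 0,"tz": 0,"wx": 0,"wy": 0,"wz": 1,"fingers": 0}
    - {"tx": 0,"ty": 0,"tz": 0,"wx": 0,"wy": 0,"wz": 1,"fingers": 0}
    - {"tx": 0,"ty": 0,"tz": 0,"wx": 0,"wy": 0,"wz": 1,"fingers": 0}
    - {"tx": 0,"ty": 0,"tz": 0,"wx": 0,"wy": 0,"wz": 1,"fingers": 0}

```text
t: 5.6
tool_pos: [607.5, -272.0, 285.2]
tcp_rot: [0.416, 3.111, 0.005]
ft_force: [-0.2, -0.3, 0.5]
opening: -0.002
grip_force: 0.0
```

drive_tool:
  motion:
    - {"tx": 0,"ty": 0,"tz": 0,"wx": 0,"wy": 0,"wz": 1,"fingers": 0}
    - {"tx": 0,"ty": 0,"tz": 0,"wx": 0,"wy": 0,"wz": 1,"fingers": 0}
    - {"tx": 0,"ty": 0,"tz": 0,"wx": 0,"wy": 0,"wz": 1,"fingers": 0}
    - {"tx": 0,"ty": 0,"tz": 0,"wx": 0,"wy": 0,"wz": 1,"fingers": 0}
    - {"tx": 0,"ty": 0,"tz": 0,"wx": 0,"wy": 0,"wz": 1,"fingers": 0}
    - {"tx": 0,"ty": 0,"tz": 0,"wx": 0,"wy": 0,"wz": 1,"fingers": 0}
    - {"tx": 0,"ty": 0,"tz": 0,"wx": 0,"wy": 0,"wz": 1,"fingers": 0}
    - {"tx": 0,"ty": 0,"tz": 0,"wx": 0,"wy": 0,"wz": 1,"fingers": 0}
    - {"tx": 0,"ty": 0,"tz": 0,"wx": 0,"wy": 0,"wz": 1,"fingers": 0}
    - {"tx": 0,"ty": 0,"tz": 0,"wx": 0,"wy": 0,"wz": 1,"fingers": 0}
    - {"tx": 0,"ty": 0,"tz": 0,"wx": 0,"wy": 0,"wz": 1,"fingers": 0}
    - {"tx": 0,"ty": 0,"tz": 0,"wx": 0,"wy": 0,"wz": 1,"fingers": 0}

```text
t: 6.8
tool_pos: [607.5, -272.0, 285.2]
tcp_rot: [1.646, 2.674, 0.006]
ft_force: [-0.7, -0.1, -0.0]
opening: -0.003
grip_force: 0.0
```

drive_tool:
  motion:
    - {"tx": 0,"ty": 0,"tz": 0,"wx": 0,"wy": 0,"wz": 1,"fingers": 0}
    - {"tx": 0,"ty": 0,"tz": 0,"wx": 0,"wy": 0,"wz": 1,"fingers": 0}
    - {"tx": 0,"ty": 0,"tz": 0,"wx": 0,"wy": 0,"wz": 1,"fingers": 0}
    - {"tx": 0,"ty": 0,"tz": 0,"wx": 0,"wy": 0,"wz": 1,"fingers": 0}
    - {"tx": 0,"ty": 0,"tz": 0,"wx": 0,"wy": 0,"wz": 0.4,"fingers": 0}
    - {"tx": 0,"ty": 0,"tz": 0,"wx": 0,"wy": 0,"wz": 0,"fingers": 0}

```text
t: 7.4
tool_pos: [607.7, -272.2, 285.5]
tcp_rot: [2.031, 2.394, 0.007]
ft_force: [-0.4, 0.1, -0.7]
opening: 0.0
grip_force: 0.0
```

```bash
sed -i 's/Rt=np.column_stack.*/Rt=np.column_stack([Y,X,[0,0,-1]])/' h.py; python3 -c "
from h import *
delta(hinge-92*Y)
a,_=snap('scene');b,_=snap('top','top2.png')
cv2.imwrite('pics/s3.png',np.vstack([cv2.resize(x[:,:,::-1],None,fx=3,fy=3) for x in(a[150:250,100:320],b[155:255,230:450])]))"
```

```text
t 7.4 pos [ 607.7 -272.2  285.5] F [-0.4  0.1 -0.7] units [3.559 0.029 4.767] turn [ 0.07 -0.01  0.19] q [-0.42  0.42  0.43  1.58  0.    0.98] op 0.0
```

View pics/s3.png

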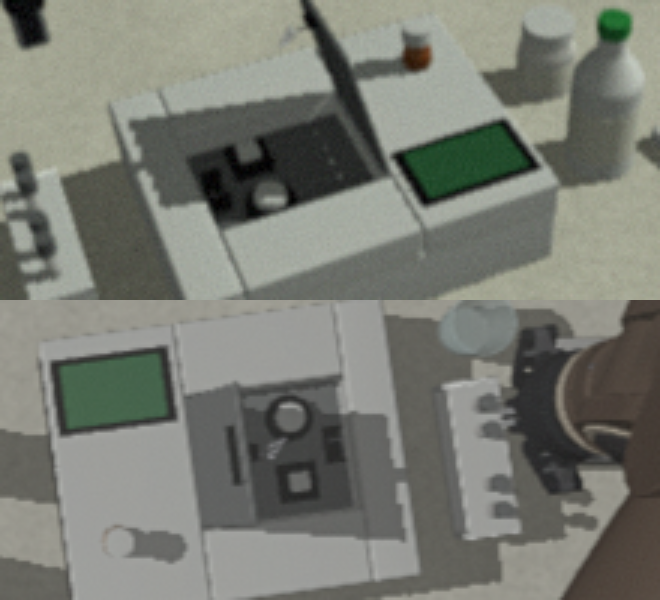

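The cover is open. The round button is on the far (+x) side, at crop (291,416), which is top pixel (327,193.7). The square one is nearer, at crop (299,481).

```bash
python3 -c "
from h import *
g=cv2.cvtColor(cv2.imread('pics/top2.png'),6)
for n,(u,v) in dict(round=(327,194),square=(329,215)).items():
    m=np.zeros_like(g);m[v-7:v+8,u-7:u+8]=(g[v-7:v+8,u-7:u+8]>110)
    k,l,s,c=cv2.connectedComponentsWithStats(m);i=1+s[1:,4].argmax();print(n,c[i],s[i],ray('top',*c[i],87).round(1))
r=hinge-92*Y
print((r+30*X).round(1),(r-30*X).round(1))
p=r+30*X; p[2]=140; delta(p)"
```

```text
round [326.58333333 189.91666667] [323 189   8   3  12] [ 626.4 -126.1   87. ]Traceback (most recent call last):
  File "<string>", line 6, in <module>
    k,l,s,c=cv2.connectedComponentsWithStats(m);i=1+s[1:,4].argmax();print(n,c[i],s[i],ray('top',*c[i],87).round(1))
                                                    ~~~~~~~~~~~~~~^^
ValueError: attempt to get argmax of an empty sequence
```

```bash
python3 -c "
from h import *
g=cv2.cvtColor(cv2.imread('pics/top2.png'),6)
print(g[188:201,320:335]);print(ray('top',326.8,193.7,87).round(1),ray('top',329.5,215.2,87).round(1))
r=hinge-92*Y
print((r+30*X).round(1),(r-30*X).round(1))
p=r+30*X; p[2]=140; delta(p)"
```

```text
[[ 87  66  48  44  49  54  65  61  50  47  49  62  84  96  95]
 [ 60  46  46  75 100 114 127 118 102  80  53  43  62  69  71]
 [ 47  42  58 128 159 160 158 155 153 136  97  51  46  62  69]
 [ 40  43  68  99 109 109 105 104 108 132 125  73  41  56  68]
 [ 42  53  83 103 104 102 101 100 101 104 107  81  47  47  61]
 [ 45  66  94 104 105 103 102 102 101 102 103  84  53  44  60]
 [ 46  69  98 106 106 104 104 102 103 103 103  86  56  44  59]
 [ 44  55  86 104 105 104 104 103 103 104 104  81  48  44  59]
 [ 46  53  79 101 106 105 105 103 104 105  96  65  43  48  64]
 [ 42  45  56  81 100 108 107 106 104  99  76  49  42  53  66]
 [ 43  43  43  55  78  93  99  96  88  66  47  41  45  61  68]
 [ 49  44  41  41  45  49  51  48  44  40  43  46  62  67  70]
 [ 62  49  44  50  55  51  40  39  43  44  47  61  68  69  69]]
[ 615.9 -126.7   87. ] [ 556.4 -134.6   87. ]
[ 616.2 -126.8   95. ] [ 556.9 -135.7   95. ]
t 7.5 pos [ 607.8 -272.4  285.7] F [-0.3 -0.4 -0.2] units [3.555 0.783 3.65 ] turn [ 0.07 -0.01  0.2 ] q [-0.42  0.41  0.43  1.58  0.    0.98] op -0.0
```

drive_tool:
  motion:
    - {"tx": 0.88,"ty": 0.2,"tz": 0.3,"wx": 0,"wy": 0,"wz": 0.2,"fingers": 0}
    - {"tx": 0.88,"ty": 0.2,"tz": 0.5,"wx": 0,"wy": 0,"wz": 0,"fingers": 0}
    - {"tx": 0.88,"ty": 0.2,"tz": 0.5,"wx": 0,"wy": 0,"wz": 0,"fingers": 0}
    - {"tx": 0.88,"ty": 0.2,"tz": 0.5,"wx": 0,"wy": 0,"wz": 0,"fingers": 0}
    - {"tx": 0,"ty": 0,"tz": 0.8,"wx": 0,"wy": 0,"wz": 0,"fingers": 0}
    - {"tx": 0,"ty": 0,"tz": 0.8,"wx": 0,"wy": 0,"wz": 0,"fingers": 0}
    - {"tx": 0,"ty": 0,"tz": 0.2,"wx": 0,"wy": 0,"wz": 0,"fingers": 0}
    - {"tx": 0,"ty": 0,"tz": 0,"wx": 0,"wy": 0,"wz": 0,"fingers": 0}

```text
t: 8.3
tool_pos: [618.1, -128.3, 141.1]
tcp_rot: [2.049, 2.38, 0.005]
ft_force: [-0.5, 0.1, -0.6]
opening: -0.002
grip_force: 0.0
```

```bash
python3 -c "
from h import *
delta([616,-127,105])"
```

```text
t 8.3 pos [ 618.1 -128.3  141.1] F [-0.5  0.1 -0.6] units [ 0.038 -0.05   0.904] turn [ 0.04 -0.02 -0.02] q [-0.21  0.34  0.01  1.23  0.    1.22] op -0.0
```

drive_tool:
  motion:
    - {"tx": 0.04,"ty": -0.05,"tz": 0.4,"wx": 0,"wy": 0,"wz": 0,"fingers": 0}
    - {"tx": 0,"ty": 0,"tz": 0.3,"wx": 0,"wy": 0,"wz": 0,"fingers": 0}
    - {"tx": 0,"ty": 0,"tz": 0.2,"wx": 0,"wy": 0,"wz": 0,"fingers": 0}
    - {"tx": 0,"ty": 0,"tz": 0.1,"wx": 0,"wy": 0,"wz": 0,"fingers": 0}
    - {"tx": 0,"ty": 0,"tz": 0.1,"wx": 0,"wy": 0,"wz": 0,"fingers": 0}
    - {"tx": 0,"ty": 0,"tz": 0.05,"wx": 0,"wy": 0,"wz": 0,"fingers": 0}
    - {"tx": 0,"ty": 0,"tz": 0,"wx": 0,"wy": 0,"wz": 0,"fingers": 0}

```text
t: 9.0
tool_pos: [617.2, -127.3, 96.8]
tcp_rot: [2.048, 2.377, 0.007]
ft_force: [-1.6, -0.5, 3.5]
opening: -0.001
grip_force: 1.9
```

drive_tool:
  motion:
    - {"tx": 0,"ty": 0,"tz": 0.05,"wx": 0,"wy": 0,"wz": 0,"fingers": 0}
    - {"tx": 0,"ty": 0,"tz": 0.05,"wx": 0,"wy": 0,"wz": 0,"fingers": 0}
    - {"tx": 0,"ty": 0,"tz": 0,"wx": 0,"wy": 0,"wz": 0,"fingers": 0}

```text
t: 9.3
tool_pos: [617.3, -127.3, 94.9]
tcp_rot: [2.047, 2.376, 0.008]
ft_force: [-6.2, -1.2, 15.4]
opening: 0.0
grip_force: 7.4
```

drive_tool:
  motion:
    - {"tx": 0,"ty": 0,"tz": 0.05,"wx": 0,"wy": 0,"wz": 0,"fingers": 0}
    - {"tx": 0,"ty": 0,"tz": 0,"wx": 0,"wy": 0,"wz": 0,"fingers": 0}

```text
t: 9.5
tool_pos: [617.4, -127.4, 94.7]
tcp_rot: [2.046, 2.375, 0.009]
ft_force: [-9.2, 0.8, 25.0]
opening: 0.005
grip_force: 12.2
```

Button is fully down, at its hard stop. Lift off and work out the closing arc.

drive_tool:
  motion:
    - {"tx": -0.05,"ty": 0,"tz": -0.4,"wx": 0,"wy": 0,"wz": 0,"fingers": 0}
    - {"tx": -0.1,"ty": 0,"tz": -0.9,"wx": 0,"wy": 0,"wz": 0,"fingers": 0}
    - {"tx": -0.1,"ty": 0,"tz": -1,"wx": 0,"wy": 0,"wz": 0,"fingers": 0}
    - {"tx": -0.1,"ty": 0,"tz": -1,"wx": 0,"wy": 0,"wz": 0,"fingers": 0}
    - {"tx": -0.1,"ty": 0,"tz": -1,"wx": 0,"wy": 0,"wz": 0,"fingers": 0}
    - {"tx": 0,"ty": 0,"tz": -0.7,"wx": 0,"wy": 0,"wz": 0,"fingers": 0}
    - {"tx": 0,"ty": 0,"tz": 0,"wx": 0,"wy": 0,"wz": 0,"fingers": 0}

```text
t: 10.2
tool_pos: [620.1, -145.4, 295.3]
tcp_rot: [2.044, 2.372, 0.013]
ft_force: [0.1, 0.1, 0.2]
opening: 0.002
grip_force: 0.0
```

```bash
cat >> h.py <<'E'
def arc(th,r=122):
    c,s=np.cos(th),np.sin(th);return hinge-Y*(r*c-6*s-11)+np.array([0,0,r*s+6*c+14])
E
python3 -c "
from h import *
delta(hinge+12*Y+[0,0,124])
T=np.linspace(1.35,-.05,15);P=np.array([arc(t) for t in T]);D=np.diff(P,axis=0)
print(np.column_stack([D@Y/40,-D[:,2]/40]).round(3));print(P[0],P[-1])
a,_=snap('scene');b,_=snap('top')
cv2.imwrite('pics/s4.png',np.vstack([cv2.resize(x[:,:,::-1],None,fx=3,fy=3) for x in(a[150:250,100:320],b[155:255,230:450])]))"
```

```text
t 10.2 pos [ 620.1 -145.4  295.3] F [0.1 0.1 0.2] units [ 3.079 -0.805  1.888] turn [ 0.19  0.04 -0.02] q [-0.23  0.35  0.35  1.56  0.    1.19] op 0.0
[[-0.298  0.067]
 [-0.29   0.096]
 [-0.279  0.125]
 [-0.265  0.152]
 [-0.248  0.178]
 [-0.229  0.202]
 [-0.208  0.224]
 [-0.185  0.243]
 [-0.159  0.26 ]
 [-0.133  0.275]
 [-0.104  0.287]
 [-0.075  0.296]
 [-0.045  0.302]
 [-0.015  0.305]]
[574.27852326 -50.04657945 229.35228978] [ 589.42390115 -150.19072387  108.89504291]
```

View pics/s4.png

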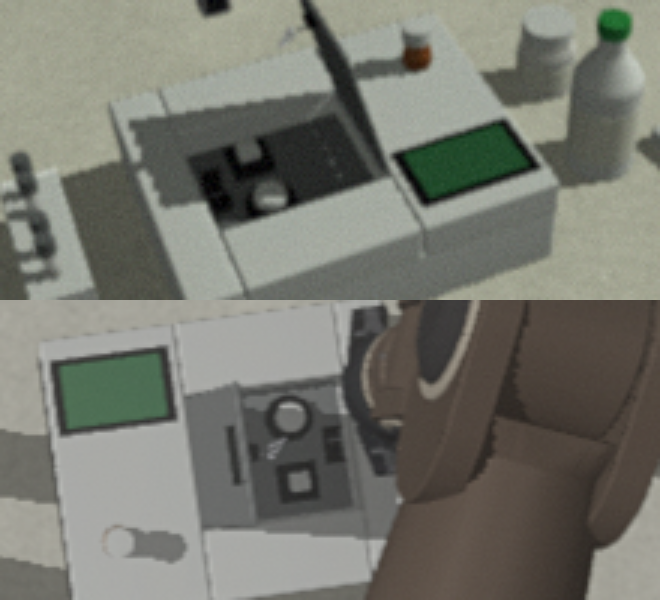

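The cover is open and upright, the buttons are free and the vial is in place. Next I go over the cover to its outer side.

drive_tool:
  motion:
    - {"tx": 0.8,"ty": -0.2,"tz": 0,"wx": 0.19,"wy": 0.04,"wz": 0,"fingers": 0}
    - {"tx": 0.8,"ty": -0.2,"tz": 0,"wx": 0,"wy": 0,"wz": 0,"fingers": 0}
    - {"tx": 0.8,"ty": -0.2,"tz": 0,"wx": 0,"wy": 0,"wz": 0,"fingers": 0}
    - {"tx": 0.7,"ty": -0.2,"tz": 0,"wx": 0,"wy": 0,"wz": 0,"fingers": 0}
    - {"tx": 0,"ty": 0,"tz": 0,"wx": 0,"wy": 0,"wz": 0,"fingers": 0}
    - {"tx": 0,"ty": 0,"tz": 0.3,"wx": 0,"wy": 0,"wz": 0,"fingers": 0}
    - {"tx": 0,"ty": 0,"tz": 0.5,"wx": 0,"wy": 0,"wz": 0,"fingers": 0}
    - {"tx": 0,"ty": 0,"tz": 0.5,"wx": 0,"wy": 0,"wz": 0,"fingers": 0}
    - {"tx": 0,"ty": 0,"tz": 0.3,"wx": 0,"wy": 0,"wz": 0,"fingers": 0}
    - {"tx": 0,"ty": 0,"tz": 0,"wx": 0,"wy": 0,"wz": 0,"fingers": 0}

```text
t: 11.3
tool_pos: [567.0, -27.4, 223.8]
tcp_rot: [-2.044, -2.372, 0.011]
ft_force: [0.2, -0.6, -0.7]
opening: -0.004
grip_force: 0.0
```

```bash
python3 -c "
from h import *
delta(arc(1.35))"
```

```text
t 11.3 pos [567.  -27.4 223.8] F [ 0.2 -0.6 -0.7] units [-0.587  0.094 -0.141] turn [-0.18 -0.05 -0.03] q [-0.05  0.22  0.02  1.39  0.    1.37] op -0.0
```

drive_tool:
  motion:
    - {"tx": -0.3,"ty": 0.09,"tz": -0.07,"wx": 0,"wy": 0,"wz": 0,"fingers": 0}
    - {"tx": -0.28,"ty": 0,"tz": -0.07,"wx": 0,"wy": 0,"wz": 0,"fingers": 0}
    - {"tx": -0.298,"ty": 0,"tz": 0.067,"wx": 0,"wy": 0,"wz": 0,"fingers": 0}
    - {"tx": -0.29,"ty": 0,"tz": 0.096,"wx": 0,"wy": 0,"wz": 0,"fingers": 0}
    - {"tx": -0.279,"ty": 0,"tz": 0.125,"wx": 0,"wy": 0,"wz": 0,"fingers": 0}
    - {"tx": -0.265,"ty": 0,"tz": 0.152,"wx": 0,"wy": 0,"wz": 0,"fingers": 0}
    - {"tx": 0,"ty": 0,"tz": 0,"wx": 0,"wy": 0,"wz": 0,"fingers": 0}

```text
t: 12.0
tool_pos: [581.4, -95.8, 213.0]
tcp_rot: [-2.047, -2.372, 0.008]
ft_force: [0.2, 1.3, 0.7]
opening: -0.004
grip_force: 0.5
```

```bash
python3 -c "
from h import *
delta(arc(.95))
a,_=snap('scene')
cv2.imwrite('pics/s5.png',cv2.resize(a[110:250,100:320,::-1],None,fx=3,fy=3))"
```

```text
t 12.0 pos [581.4 -95.8 213. ] F [0.2 1.3 0.7] units [ 0.026 -0.005  0.033] turn [-0.14 -0.04 -0.05] q [-0.16  0.26  0.05  1.37 -0.    1.26] op -0.0
```

View pics/s5.png

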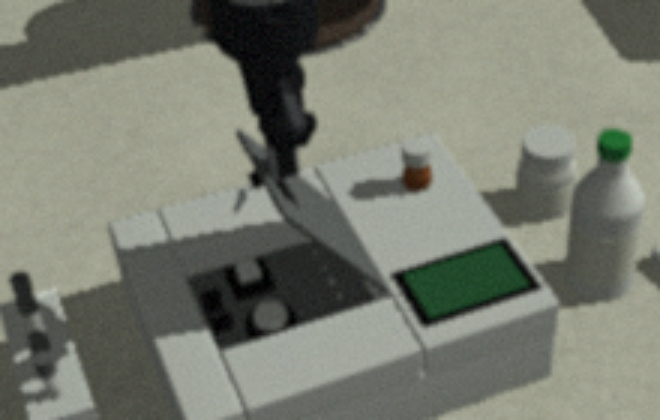

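The fingertip is pushing the outer face near (285,170), and the cover has swung partway down. Continuing the arc.

drive_tool:
  motion:
    - {"tx": -0.248,"ty": 0,"tz": 0.2,"wx": 0,"wy": 0,"wz": 0,"fingers": 0}
    - {"tx": -0.229,"ty": 0,"tz": 0.21,"wx": 0,"wy": 0,"wz": 0,"fingers": 0}
    - {"tx": -0.208,"ty": 0,"tz": 0.224,"wx": 0,"wy": 0,"wz": 0,"fingers": 0}
    - {"tx": -0.185,"ty": 0,"tz": 0.243,"wx": 0,"wy": 0,"wz": 0,"fingers": 0}
    - {"tx": -0.159,"ty": 0,"tz": 0.26,"wx": 0,"wy": 0,"wz": 0,"fingers": 0}
    - {"tx": -0.133,"ty": 0,"tz": 0.275,"wx": 0,"wy": 0,"wz": 0,"fingers": 0}
    - {"tx": -0.104,"ty": 0,"tz": 0.287,"wx": 0,"wy": 0,"wz": 0,"fingers": 0}
    - {"tx": -0.075,"ty": 0,"tz": 0.296,"wx": 0,"wy": 0,"wz": 0,"fingers": 0}
    - {"tx": -0.045,"ty": 0,"tz": 0.3,"wx": 0,"wy": 0,"wz": 0,"fingers": 0}
    - {"tx": 0,"ty": 0,"tz": 0.15,"wx": 0,"wy": 0,"wz": 0,"fingers": 0}
    - {"tx": 0,"ty": 0,"tz": 0,"wx": 0,"wy": 0,"wz": 0,"fingers": 0}

```text
t: 13.15
tool_pos: [588.4, -148.7, 115.1]
tcp_rot: [-2.044, -2.373, 0.008]
ft_force: [1.4, -2.2, 2.7]
opening: 0.001
grip_force: 1.3
```

Level now; press to the hard stop (about z 108).

drive_tool:
  motion:
    - {"tx": 0,"ty": 0,"tz": 0.08,"wx": 0,"wy": 0,"wz": 0,"fingers": 0}
    - {"tx": 0,"ty": 0,"tz": 0.07,"wx": 0,"wy": 0,"wz": 0,"fingers": 0}
    - {"tx": 0,"ty": 0,"tz": 0.05,"wx": 0,"wy": 0,"wz": 0,"fingers": 0}
    - {"tx": 0,"ty": 0,"tz": 0.03,"wx": 0,"wy": 0,"wz": 0,"fingers": 0}
    - {"tx": 0,"ty": 0,"tz": 0,"wx": 0,"wy": 0,"wz": 0,"fingers": 0}

```text
t: 13.65
tool_pos: [588.7, -148.8, 108.7]
tcp_rot: [-2.046, -2.375, 0.006]
ft_force: [-4.5, -1.8, 11.6]
opening: -0.0
grip_force: 5.9
```

drive_tool:
  motion:
    - {"tx": 0,"ty": 0,"tz": -0.4,"wx": 0,"wy": 0,"wz": 0,"fingers": 0}
    - {"tx": -0.3,"ty": 0,"tz": -0.9,"wx": 0,"wy": 0,"wz": 0,"fingers": 0}
    - {"tx": -0.7,"ty": 0,"tz": -0.9,"wx": 0,"wy": 0,"wz": 0,"fingers": 0}
    - {"tx": -0.7,"ty": 0,"tz": -0.9,"wx": 0,"wy": 0,"wz": 0,"fingers": 0}
    - {"tx": -0.7,"ty": 0,"tz": -0.9,"wx": 0,"wy": 0,"wz": 0,"fingers": 0}
    - {"tx": -0.7,"ty": 0,"tz": -0.7,"wx": 0,"wy": 0,"wz": 0,"fingers": 0}
    - {"tx": 0,"ty": 0,"tz": 0,"wx": 0,"wy": 0,"wz": 0,"fingers": 0}
    - {"tx": 0,"ty": 0,"tz": 0,"wx": 0,"wy": 0,"wz": 0,"fingers": 0}
    - {"tx": 0,"ty": 0,"tz": 0,"wx": 0,"wy": 0,"wz": 0,"fingers": 0}
    - {"tx": 0,"ty": 0,"tz": 0,"wx": 0,"wy": 0,"wz": 0,"fingers": 0}

```text
t: 14.65
tool_pos: [608.5, -270.5, 293.4]
tcp_rot: [-2.042, -2.374, 0.007]
ft_force: [-0.0, 0.4, -0.5]
opening: 0.003
grip_force: 0.0
```

```bash
python3 -c "
from h import *
delta(pad)
a,_=snap('scene');b,_=snap('top')
cv2.imwrite('pics/s6.png',np.vstack([cv2.resize(x[:,:,::-1],None,fx=2.5,fy=2.5) for x in(a[150:260,60:340],b[155:265,150:430])]))"
```

```text
t 14.65 pos [ 608.5 -270.5  293.4] F [-0.   0.4 -0.5] units [2.926 0.026 4.823] turn [-0.14 -0.07 -0.  ] q [-0.42  0.43  0.47  1.62 -0.    1.  ] op 0.0
```

View pics/s6.png

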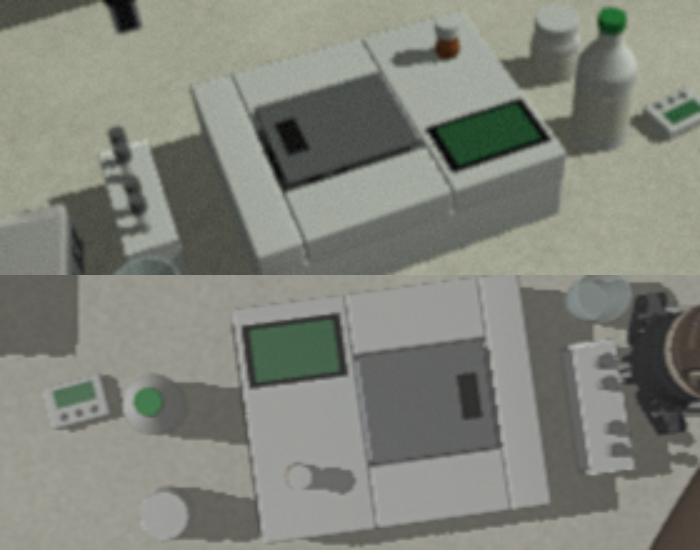

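The cover is shut and latched (pad at crop (290,135) and (470,396)). The bystanders haven't moved and the robot is clear, so I'm handing in.

```bash
python3 -c "
from bench import manip;print(manip.close_job())"
```

```text
the job is handed in; nothing more can be done
None
```

Job handed in at about 14.7 s: the cover popped open, the round button was pressed to its stop with the square one untouched, and the cover is shut, latched and holding on its own; the things standing around did not move.

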